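Take the stray T-slot stop off the engraver bed and shut its side guard

TASK

The loose steel stop left in the T-slot just in front of the engraver's gantry must come off before the next cut: slide it along its slot to the open end beside the open guard door, lift it out there, and put it down in the clamp tray without dropping it. Then push the guard door shut until it seats on its ball catch, and let go of everything. Keep off the gantry, and leave the other things on the table where they are.

Things in the scene. Friction and masses are not known exactly. Their poses are not given: they have to be found in the camera images.
- router: Desktop engraving router, 330 (x) by 440 (y) by 270 mm, fixed. Origin on the table under the middle of its bed; x to its rear (away from the robot), y to its left seen from the robot. Aluminium bed 180 (x) by 300 mm (y), top 85 mm above the table; only the 36 mm high base frame lies in front. Carved lid, strap clamps and spindle stand over the left part, y above +45 mm.
- stop: Stop to remove: steel block 26 (x) by 30 (y, along slot) by 36 mm high, black knob 20 mm across above it, z 42 to 54. Below: neck 7 mm wide, 8 deep, then T-head 16 (x) by 24 (y) by 7 mm, down to z -15. Origin: middle of the block's underside, on the bed; axes as the router's. 0.2 kg, slides freely, 1.5 mm side play. The head is out 12 mm past the slot end; it comes up nowhere else.
- slot_end (a point): Middle of the mouth of the stop's slot at its open right-hand end, level with the bed top (router frame x -22.5, y -150, z 85 mm); axes as the router's. The slot runs along y, second from the robot: mouth 10 mm wide, lips 6 mm thick, cavity 20 wide and 12 mm high. Beyond the end the space is free down to 36 mm and out to the plane of the door, 72 mm away.
- gantry: Gantry fixed over the bed, same origin and axes as the router. Two 12 mm rods along y at x 9.5, z 165 and 215 mm, held by black side plates at y +-157 to +-169, x -0.5 to 74.5, up to z 236 mm. The rods' fronts are 26 mm behind the middle of the stop's slot: a gripper pointing straight down on the stop strikes them; lean it back to the robot by about 40 degrees.
- door (a joint): Opening angle of the guard door in rad: 0 is shut and seated against its stop, 1.1 to 1.5 at the start. A light hinge with a little friction: it stays where left. From about 0.08 rad a sprung ball catch resists, with up to 8 N at the free edge (12 N at 115 mm from the hinge), and pushes the door back if it is let go; past about 0.03 rad it snaps shut and holds.
- door_hinge (a point): On the door's vertical hinge line, level with its top edge, 165 mm above the table. Turns with the door: x from hinge to free edge, -y out of the outer face. Aluminium frame with clear pane, 8 mm thick, 171 mm from hinge to free edge, 40 to 165 mm above the table. Shut, it runs from the hinge along the router's +x; open, the free edge swings out to the router's -y.
- door_push (a point): On the door's outer face, 115 mm from the hinge line, 132 mm above the table: a good place to push. Turns with the door: +y is the way it closes. A D-shaped pull of 8 mm bar stands 32 mm out of this face, 151 to 159 mm from the hinge line, 68 to 136 mm above the table. Shut, the door lies 53 mm to the right of the gantry's side plate, parallel to it.
- tray: Open dark steel tray for loose clamps, 180 mm (x) by 140 mm (y), 26 mm high, walls and floor 3 mm, fixed on the table to the right of the router. Origin on the table under its middle. A spare strap clamp lies in its near part.
- strap: Spare strap clamp lying in the near part (-x) of the tray: steel bar 20 by 60 mm along the tray's y, 15 mm high at its toe. It may be nudged.
- tape: Bystander: roll of paper tape lying flat, 96 mm outside diameter, 24 mm high. Origin at the centre of its underside.
- flask: Bystander: dark steel drinks flask, 68 mm in diameter, 230 mm high. Origin at the centre of its foot.
- glass: Bystander: stemmed wine glass, 76 mm in diameter, 188 mm high. Origin at the centre of its foot.
- cup: Bystander: white mug, 76 mm in diameter, 85 mm high. Origin at the centre of its foot.
- spanner: Bystander: steel collet spanner lying flat, 130 mm long. Origin under its middle.
Mind the look-alikes: they are no part of the job. Of the things that look like the tray, take the one that is farthest to the robot's right at the start.

How it is judged (in metres and radians):
On the way:
1. the stop has been slid past the open end of its slot, still at bed height (origin 8 mm or more past the end, at most 15 mm above the bed) (y of stop in the frame of router below -0.158 m and z of stop in the frame of router between 0.075 and 0.1 m and x of stop in the frame of router between -0.04 and -0.005 m).
At the end, for the whole second after the job is handed in: The stop lies or stands in the tray (its origin within 85 mm in x and 65 mm in y of the tray's middle and under 45 mm high), at rest and released, and the guard door is seated on its catch (under 0.02 rad open) (x of stop in the frame of tray between -0.085 and 0.085 m and y of stop in the frame of tray between -0.065 and 0.065 m and z of stop in the frame of tray below 0.045 m and linear speed of stop below 0.03 m/s and contact force between the fingers and stop below 0.1 N and value of joint door below 0.02 rad); the robot touches nothing.
It fails at once if the stop is dropped or thrown (moves faster than 0.8 m/s with no finger on it: a fall of over 3 cm) (linear speed of stop above 0.8 m/s and contact force between the fingers and stop below 0.05 N).
It fails at once if a bystander (tape, flask, glass, mug or spanner) is moved more than 3 cm (distance of any of tape, flask, glass, cup, spanner from where it was at the start of the episode above 0.03 m).
It fails at once if the robot strikes the gantry (over 20 N) (contact force between any of the arm, the fingers, stop and gantry above 20 N).
It also fails if it takes over 72 s, if anything falls off the work surface, if the arm or the gripper's body presses on something with over 40 N, if the wrist force passes 120 N, or if a joint passes its speed limit or range.

ROBOT

A 6-joint arm with a two-finger parallel gripper is mounted at the origin on the work surface. World frame = base frame: x ahead of the robot, y to its left, z up, the work surface at z = 0. Lengths are in m, angles in degrees, forces in N, time in s.
With the tool pointing down it reaches from about 0.325 to 0.85 m from the base axis. Payload 15.5 kg.
Tool frame: the origin (TCP) lies at the very end of the fingers, on their centre line; the grasp point (between the pads) lies 19 mm behind it (r.grip_depth is the distance from the TCP to the grasp point, in m); z points along the fingers, y is the line along which they close (so a half turn about z gives the same grasp; the last joint's range is limited). The gripper opens to 91 mm and grips with 3 to 60 N. Pads are 32 mm wide; open, the fingers measure 118 mm over their backs; the gripper's body (76 mm by 178 mm) begins 60 mm behind the grasp point.
Start: joints at [66.148, 28.281, 77.091, -0, 74.628, -5.472], TCP at [0.197, 0.593, 0.214] pointing down, gripper open.
Joint ranges: [-166.48, 166.48], [-47.26, 123.95], [12.59, 153.08], [-70.14, 250.14], [6.76, 159.57], [-176.63, 176.63]. Speed limits (degrees/s): [108.29, 108.29, 147.25, 172.46, 172.46, 172.46].

INTERFACE

Orientations are given as [roll, pitch, yaw] about the fixed x, y, z axes, in that order (R = Rz(yaw) Ry(pitch) Rx(roll)).
In Python, from workcell import r, viewer gives the robot as it stands.
- The arm moves only by the tool servo_tool, never from a script. Its arguments are lists of equal length, an entry for each row: "rotation": the turn, a rotation vector about the tool's x, y, z in degrees, a list of three; "slide": the shift along the tool's x, y, z in cm, a list of three; "fingers": the gripper command: -1 is shut, 1 is fully open, values between are in proportion. In form: {"rotation": [[wx, wy, wz], ...], "slide": [[tx, ty, tz], ...], "fingers": [fingers, ...]}. A call has 1 to 5 rows; each row is the pose to reach, as a shift and turn from the pose commanded when the call began, along the tool's axes at that moment; what a row does not reach only later rows make up. A row lasts 1/10 s, in which the tool goes at most 50 mm and 8.59 degrees, less where a joint would pass 70% of its speed; a pose out of reach is approached as far as the arm can. A call with a gripper value outside its range is refused whole. The fingers move at their own pace and stop on an object; "newtons" is the grip in N (left out, the last holds). Time passes only in rows, so rows that repeat a pose let the fingers close. It gives the time, the measured TCP pose, the force, the opening and the grip force at its end, in the units of the state.
- r.sense(): the state, without advancing time (a new reading comes with each control period).
- viewer.read_camera(name): name is "scene" or "top" or "wrist"; returns a dict with "color" (480x640x3 uint8, red, green, blue), "fx", "fy", "cx", "cy" (pixels), "origin" and "orientation" of the camera in the world. Camera axes: x right, y down, z forward; pixel columns grow to the right and rows downward; lengths in m; the calibration is good to about 2 mm. A picture is of the moment at which its call begins. There is no depth.
- r.close_job(): hands the job in; it is judged then, once.
The state is a dict: "time_s": time; "joints": joint angles; "qd": joint speeds; "effort": joint torques, N m; "ee_pos": TCP position; "ee_rot": TCP orientation; "contact_force": force on the tool from outside, world axes, zero at the start; "moment": the same for the moment, N m; "opening": finger opening in m; "finger_force": force on a finger pad.
Only numpy, scipy, OpenCV 4.12 (cv2) and the standard library are available. Lean on these libraries where they do the work, as an engineer would, in place of code of your own. Each camera call takes 0.05 s, during which the arm holds its last target. There are 200 camera calls.

## Working session

There is one attempt and no reset: what is moved stays moved. The work goes in short steps, Python scripts to look and compute and a tool call to move; the robot and the scene stay as the last step left them, time stands still between calls to the robot, and variables do not carry over. Pictures are saved under pics/ and viewed, at most 10 in all, crops included, and the job is handed in when it is done.

Besides the shell and the picture viewer there is one more tool, called after "Emit:" by a JSON object that holds its "op" and its "data", one argument or row to a line. servo_tool: Moves the arm, as the interface text tells. Its arguments: {"type":"object","properties":{"rotation":{"type":"array","items":{"type":"array","items":{"type":"number"}}},"slide":{"type":"array","items":{"type":"array","items":{"type":"number"}}},"fingers":{"type":"array","items":{"type":"number"}},"newtons":{"type":"number"}},"required":["rotation","slide","fingers"]}

```bash
ls; mkdir -p pics; python3 - <<'E'
from workcell import r, viewer
import cv2, json
print(r.sense()["time_s"],r.sense()["ee_pos"],r.sense()["ee_rot"])
cal={}
for n in ("scene","top"):
    c=viewer.read_camera(n); cv2.imwrite(f"pics/{n}0.png",c["color"][:,:,::-1])
    cal[n]={k:(v.tolist() if hasattr(v,'tolist') else v) for k,v in c.items() if k!="color"}
print(cal); json.dump(cal,open("cal.json","w"))
E
```

```text
pics
0.0 [0.19691892 0.59276633 0.21333988] [-1.79930250e+02 -6.70813059e-03  1.61619828e+02]
{'scene': {'fx': 617.1268242497304, 'fy': 617.1268242497304, 'cx': 317.71082645692985, 'cy': 238.59515947413405, 'origin': [0.6900049446055248, -0.5890567833616743, 1.2166038036329938], 'orientation': [-147.8059109473122, -0.36443130745972213, 20.20328800838968]}, 'top': {'fx': 495.8649363448994, 'fy': 495.8649363448994, 'cx': 316.39948925188, 'cy': 238.5086706040603, 'origin': [0.3644520385618985, 0.025482163816157675, 1.2706731564368605], 'orientation': [-175.15705826435584, 0.02287617040510931, -91.26554173904691]}}
```

View pics/scene0.png

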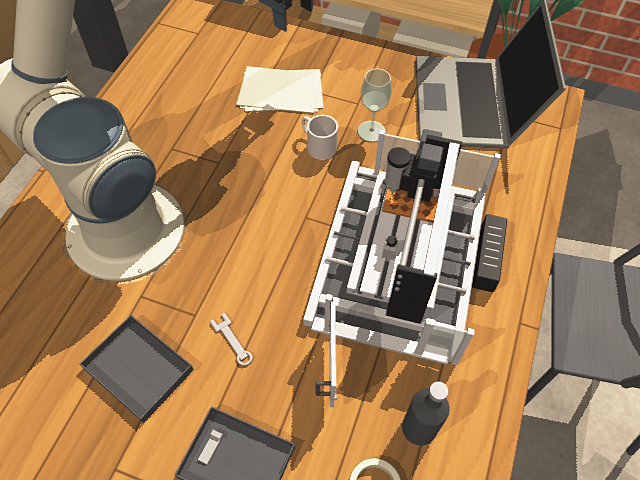

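View pics/top0.png

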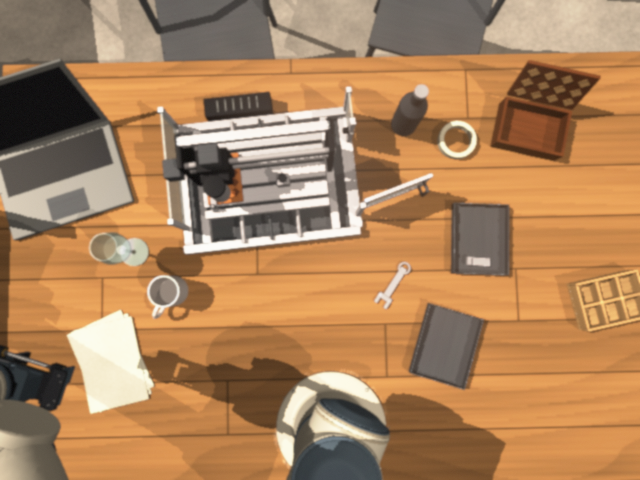

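The top view shows two dark trays, at (481,240) holding a strap clamp and at (447,345) empty. The first is farther to the robot's right and has the strap, so it is the one meant. The stop's knob is near (283,180), the door's hinge near (363,208) and its free edge near (432,178). I'll confirm these in enlarged crops.

```bash
python3 - <<'E'
import cv2
a=cv2.imread("pics/top0.png"); b=cv2.imread("pics/scene0.png")
cv2.imwrite("pics/topc.png",cv2.resize(a[85:310,150:450][:, :],(800,600),interpolation=cv2.INTER_CUBIC))
cv2.imwrite("pics/scenec.png",cv2.resize(b[120:420,290:520],(600,783)[::1],interpolation=cv2.INTER_CUBIC)[:600])
c=cv2.resize(b[150:450,170:570],(800,600),interpolation=cv2.INTER_CUBIC); cv2.imwrite("pics/scenec.png",c)
E
```

```text
(no output)
```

View pics/topc.png

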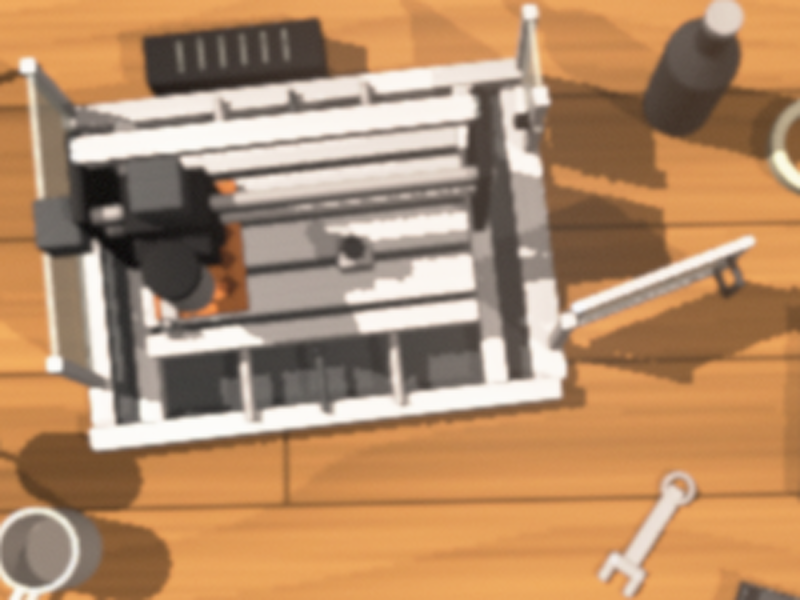

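View pics/scenec.png

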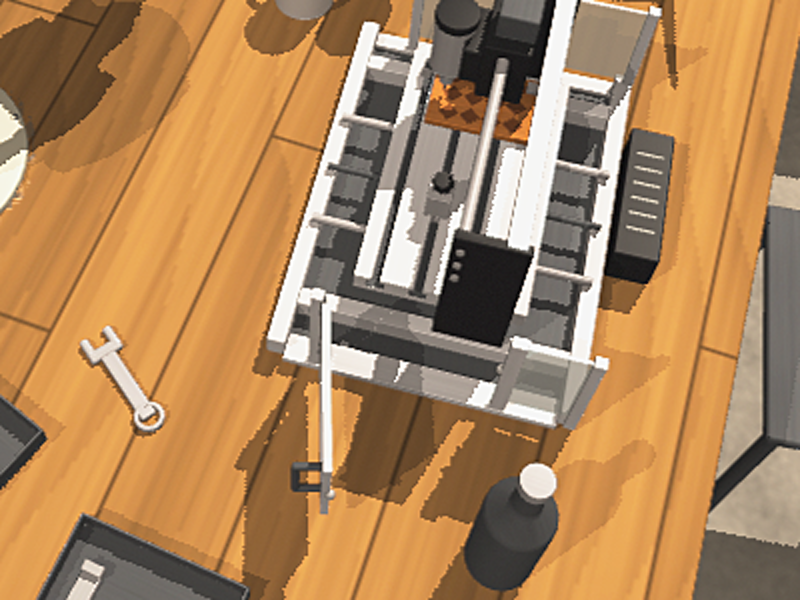

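The crops confirm it. In the top crop the stop's knob is at (352,245) and the slot's open end at about (472,258). The door runs from its hinge near (566,322) to (752,240). In the scene crop the knob is at (443,181), the bed's front right corner at (357,281), the slot end at (434,293), and the door top runs from (319,297) to (327,500). Next I fit the poses.

```bash
cat > geo.py <<'E'
import json, numpy as np
from scipy.spatial.transform import Rotation as R
cal=json.load(open("cal.json"))
def px(cam,p):
    c=cal[cam]; q=R.from_euler('xyz',c['orientation'],degrees=True).as_matrix().T@(np.array(p)-c['origin'])
    return np.array([c['fx']*q[0]/q[2]+c['cx'],c['fy']*q[1]/q[2]+c['cy']])
def at(cam,uv,z):
    c=cal[cam]; d=R.from_euler('xyz',c['orientation'],degrees=True).as_matrix()@[(uv[0]-c['cx'])/c['fx'],(uv[1]-c['cy'])/c['fy'],1]
    o=np.array(c['origin']); return o+d*(z-o[2])/d[2]
tc=lambda x,y:(x*.375+150,y*.375+85)
sc=lambda x,y:(x/2+170,y/2+150)
E
python3 - <<'E'
from geo import *
from scipy.optimize import least_squares
np.set_printoptions(precision=4,suppress=True)
obs=[("top",tc(562,398),(-.165,-.22,.036)),("top",tc(93,448),(-.165,.22,.036)),("scene",sc(268,349),(-.165,-.22,.036)),("scene",sc(372,24),(-.165,.22,.036)),
("scene",sc(357,281),(-.09,-.15,.085)),("scene",sc(434,293),(-.0225,-.15,.085)),("top",tc(472,258),(-.0225,-.15,.085))]
def w(p,l): c,s=np.cos(p[2]),np.sin(p[2]); return np.array([p[0]+c*l[0]-s*l[1],p[1]+s*l[0]+c*l[1],l[2]])
f=lambda p:np.concatenate([px(c,w(p,l))-u for c,u,l in obs])
s=least_squares(f,[.65,.2,0],loss='soft_l1'); print("router",s.x,np.degrees(s.x[2])); print(f(s.x).reshape(-1,2))
p=s.x
for c,u in (("top",tc(352,243)),("scene",sc(443,180))):
    a=at(c,u,.139); d=a[:2]-p[:2]; cs,sn=np.cos(p[2]),np.sin(p[2]); print("knob",a,"router",cs*d[0]+sn*d[1],-sn*d[0]+cs*d[1])
for n,u,c in (("hinge",tc(566,322),"top"),("free",tc(752,240),"top"),("hinge",sc(319,297),"scene"),("free",sc(327,492),"scene")):
    print(n,at(c,u,.165), "hinge nominal?")
print("slot end",w(p,(-.0225,-.15,.085)))
for n,c,u,z in (("tape","top",(458,140),.012),("flask","top",(421,92),.23),("glassfoot","top",(134,251),0),("spanA","top",(405,267),0),("spanB","top",(383,301),0),("strap","top",(478,262),.015),
 ("t1","top",(453,203),.026),("t2","top",(509,206),.026),("t3","top",(510,275),.026),("t4","top",(451,272),.026),("ty","top",(447,345),.0)): print(n,at(c,u,z))
from workcell import r
E
```

```text
router [0.629  0.1456 0.0852] 4.880468135514177
[[ 0.0198 -2.3919]
 [ 0.6179 -2.3351]
 [ 0.1209 -4.2753]
 [-2.4636 -0.1758]
 [-0.3309 -1.3709]
 [-6.8004  0.479 ]
 [ 0.1675 -6.9159]]
knob [0.607  0.1002 0.139 ] router -0.02575403517302234 -0.0432964658757233
knob [0.6059 0.0999 0.139 ] router -0.0268471501958054 -0.04349525053295653
hinge [ 0.5298 -0.0809  0.165 ] hinge nominal?
free [ 0.5965 -0.2408  0.165 ] hinge nominal?
hinge [ 0.535  -0.0837  0.165 ] hinge nominal?
free [ 0.6048 -0.2587  0.165 ] hinge nominal?
slot end [ 0.6193 -0.0058  0.085 ]
tape [ 0.719  -0.3488  0.012 ]
flask [ 0.7651 -0.209   0.23  ]
glassfoot [0.4503 0.4924 0.    ]
spanA [ 0.3939 -0.2015  0.    ]
spanB [ 0.3088 -0.1423  0.    ]
strap [ 0.4021 -0.3839  0.015 ]
t1 [ 0.5525 -0.3244  0.026 ]
t2 [ 0.5417 -0.4659  0.026 ]
t3 [ 0.3675 -0.4588  0.026 ]
t4 [ 0.3783 -0.3115  0.026 ]
ty [ 0.195  -0.3002  0.    ]
```

```bash
cat > fit.py <<'E'
from geo import *
from scipy.optimize import least_squares
np.set_printoptions(precision=4,suppress=True)
K=at("scene",sc(443,180),.139)[:2]/2+at("top",tc(352,243),.139)[:2]/2
obs=[("top",tc(562,396),(-.165,-.22,.036)),("top",tc(93,446),(-.165,.22,.036)),("scene",sc(270,347),(-.165,-.22,.036)),("scene",sc(370,24),(-.165,.22,.036)),
("scene",sc(357,281),(-.09,-.15,.085))]
def w(p,l): c,s=np.cos(p[2]),np.sin(p[2]); return np.array([p[0]+c*l[0]-s*l[1],p[1]+s*l[0]+c*l[1],l[2]])
def loc(p,a): c,s=np.cos(p[2]),np.sin(p[2]); d=np.array(a)[:2]-p[:2]; return np.array([c*d[0]+s*d[1],-s*d[0]+c*d[1]])
f=lambda p:np.concatenate([px(c,w(p,l))-u for c,u,l in obs]+[[1000*(loc(p,K)[0]+.0225)]])
P=least_squares(f,[.65,.2,0],loss='soft_l1').x
E
python3 - <<'E'
from fit import *
import cv2
print("router",P,np.degrees(P[2]),loc(P,K),K); print(f(P))
def draw(img,cam,x0,y0,k):
    def L(a,b,col=(0,0,255)):
        q=[tuple(int(round(v)) for v in ((px(cam,w(P,e))-[x0,y0]+.5)*k*8)) for e in (a,b)]
        cv2.line(img,q[0],q[1],col,1,cv2.LINE_AA,3)
    for x in(-.09,.09): L((x,-.15,.085),(x,.15,.085))
    L((-.09,-.15,.085),(.09,-.15,.085))
    L((-.0225,-.15,.085),(-.0225,-.02,.085),(0,255,0))
    for x in(-.165,.165): L((x,-.22,.036),(x,.22,.036),(255,0,0))
    L((-.165,-.22,.036),(.165,-.22,.036),(255,0,0))
    L((.0095,-.157,.215),(.0095,.05,.215),(255,0,255))
    for s in (-.0005,.0745): L((s,-.169,.236),(s,-.157,.236),(255,0,255))
    L((-.0005,-.169,.236),(.0745,-.169,.236),(255,0,255))
def crop(cam,f_,x0,y0,ww,hh,k):
    a=cv2.imread(f_)[y0:y0+hh,x0:x0+ww]; a=cv2.resize(a,None,fx=k,fy=k,interpolation=cv2.INTER_CUBIC); draw(a,cam,x0,y0,k); return a
A=crop("top","pics/top0.png",250,130,133,120,3); B=crop("scene","pics/scene0.png",300,190,133,150,3)
A=cv2.copyMakeBorder(A,0,90,0,0,cv2.BORDER_CONSTANT)
cv2.imwrite("pics/ov.png",np.hstack([A,B]))
E
```

```text
router [0.627  0.1452 0.0892] 5.113017311798695 [-0.0244 -0.0431] [0.6065 0.1001]
[ 0.4215 -1.226   1.0706 -0.4557 -1.5234 -3.0375 -2.7096 -0.1565 -1.0716
 -1.2967 -1.9355]
```

View pics/ov.png

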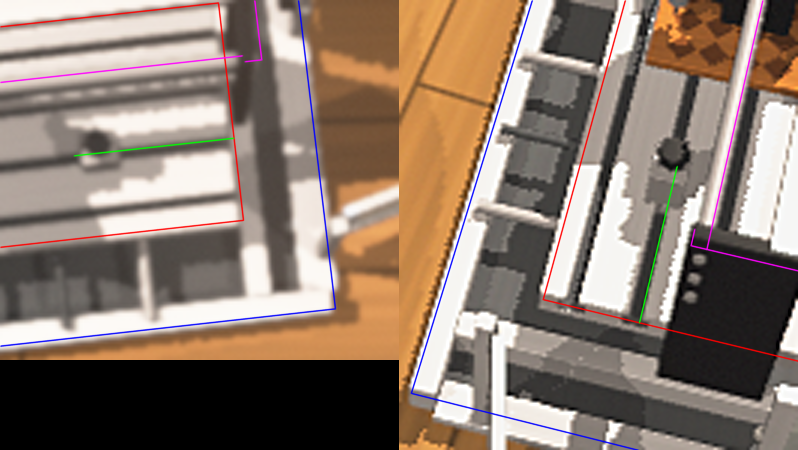

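The overlay fits the bed edges, slot line and frame to about 1–2 px, and the knob is consistent between both cameras. A lean of about 25° should clear both the rods and the open door. Before moving, I'll check where the wrist camera sits and work out the first moves.

```bash
cat >> fit.py <<'E'
P=np.array([.6285,.1453,np.radians(5.0)])   # router pose blended with the knob
h=.5*(at("top",tc(566,322),.165)+at("scene",sc(319,297),.165))
from workcell import r, viewer
def Rr(): return R.from_euler('z',P[2])
def rel(pos,rot,show=True):
    s=r.sense(); R0=R.from_euler('xyz',s["ee_rot"],degrees=True)
    print("t",round(s["time_s"],2),"rot",np.round((R0.inv()*rot).as_rotvec(degrees=True),1),"slide cm",np.round(R0.inv().apply(np.array(pos)-s["ee_pos"])*100,1))
def lean(a):  # fingers close along the router's y, pointing forward-down, leaned back a degrees
    a=np.radians(a); z=np.array([np.sin(a),0,-np.cos(a)]); y=np.array([0,1,0]); return Rr()*R.from_matrix(np.column_stack([np.cross(y,z),y,z]))
def tcp(gx,gy,gz,rot): return w(P,(gx,gy,gz))+rot.apply([0,0,.019])
E
python3 - <<'E'
from fit import *
print("loc knob",loc(P,K),"hinge",h,loc(P,h))
c=viewer.read_camera("wrist"); s=r.sense(); R0=R.from_euler('xyz',s["ee_rot"],degrees=True)
print("cam in tool",R0.inv().apply(np.array(c["origin"])-s["ee_pos"]))
L=lean(25); T=tcp(-.0305,-.063,.085+.033,L)
print("grasp tcp",T); rel(T-L.apply([0,0,.16])+[0,0,.05],L)
E
```

```text
loc knob [-0.0259 -0.0431] hinge [ 0.5324 -0.0823  0.165 ] [-0.1156 -0.2184]
cam in tool [ 0.0794  0.0005 -0.1716]
grasp tcp [0.6116 0.0806 0.1008]
t 0.15 rot [ -5.1 -24.7 -23. ] slide cm [-49.3 -38.2  -8.2]
```

Emit:
{"op": "servo_tool", "data": {
  "rotation": [
    [0, 0, 0],
    [-1, -6, -5],
    [-2, -12, -11],
    [-5, -24.7, -23],
    [-5, -24.7, -23]
  ],
  "slide": [
    [0, 0, -5],
    [0, 0, -10],
    [-3, -2.5, -14],
    [-15, -11.5, -18],
    [-25, -19, -18]
  ],
  "fingers": [1, 1, 1, 1, 1]
}}

```text
time_s: 0.65
ee_pos: [0.2718, 0.4832, 0.3721]
ee_rot: [180.0, 25.0, -175.1]
contact_force: [1.6, 0.2, 0.2]
opening: 0.0915
finger_force: 0.0
```

```bash
sed -i 's/^P=np.array.*/P=np.array([.6255,.1453,np.radians(5.0)])/' fit.py; python3 - <<'E'
from fit import *
print(loc(P,K)); L=lean(25); T=tcp(-.0305,-.063,.085+.033,L); print(T)
rel(T-L.apply([0,0,.16]),L); print(r.sense()["ee_pos"],r.sense()["joints"])
E
```

```text
[-0.0229 -0.0434]
[0.6086 0.0806 0.1008]
t 0.65 rot [ 0.  -0.  -0.1] slide cm [-15.8 -43.   21.3]
[0.2718 0.4832 0.3721] [ 68.2476  10.6184  84.45   -23.0441  74.3624 -22.4795]
```

Emit:
{"op": "servo_tool", "data": {
  "rotation": [
    [0, 0, 0],
    [0, 0, 0],
    [0, 0, 0],
    [0, 0, 0],
    [0, 0, 0]
  ],
  "slide": [
    [-1.5, -4.5, 0],
    [-3, -9, 0],
    [-5, -13, 1],
    [-7, -17.5, 2],
    [-9, -22, 3]
  ],
  "fingers": [1, 1, 1, 1, 1]
}}

```text
time_s: 1.15
ee_pos: [0.3817, 0.2721, 0.3805]
ee_rot: [-180.0, 24.7, -175.3]
contact_force: [0.7, 1.5, 0.8]
opening: 0.0914
finger_force: 0.0
```

Emit:
{"op": "servo_tool", "data": {
  "rotation": [
    [0, 0, 0],
    [0, 0, 0],
    [0, 0, 0],
    [0, 0, 0],
    [0, 0, 0]
  ],
  "slide": [
    [-1.5, -4.5, 0],
    [-3, -9, 1.5],
    [-5, -13, 3],
    [-6, -17, 5],
    [-6.8, -21, 7]
  ],
  "fingers": [1, 1, 1, 1, 1]
}}

```text
time_s: 1.65
ee_pos: [0.4884, 0.0729, 0.3467]
ee_rot: [-180.0, 24.8, -175.4]
contact_force: [1.7, 1.8, -0.3]
opening: 0.0912
finger_force: 0.0
```

```bash
python3 - <<'E'
from fit import *
import cv2
L=lean(25); T=tcp(-.0305,-.063,.085+.033,L)
rel(T-L.apply([0,0,.11]),L);rel(T,L); print(r.sense()["ee_pos"],r.sense()["joints"])
c=viewer.read_camera("wrist"); cv2.imwrite("pics/w1.png",c["color"][:,:,::-1])
cal["wrist"]={k:v for k,v in c.items() if k!="color"}
print("pred block-top corners & knob px",[np.round(px("wrist",w(P,p))) for p in ((-.0225,-.0434,.139),(-.0225,-.15,.085),(-.0225,0,.085))])
E
```

```text
t 1.65 rot [-0.2 -0.2 -0.4] slide cm [-0.6 -0.2 16.4]
t 1.65 rot [-0.2 -0.2 -0.4] slide cm [-0.6 -0.2 27.4]
[0.4884 0.0729 0.3467] [  0.2799  -1.4184 101.9689   2.165   54.7775 -95.1854]
pred block-top corners & knob px [array([342., 225.]), array([248., 196.]), array([378., 195.])]
```

View pics/w1.png

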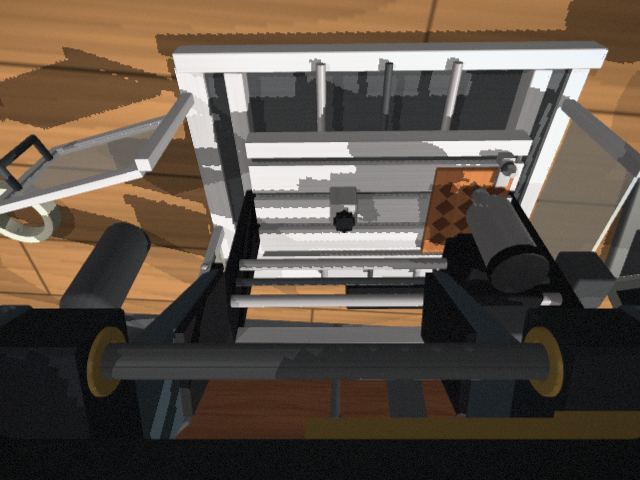

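The wrist view shows the knob at (344,221), where (342,225) was predicted. The slot runs along row 194 and ends near (253,195), where (248,196) was predicted. That is within about 3 mm, so I approach along the tool axis.

Emit:
{"op": "servo_tool", "data": {
  "rotation": [
    [-0.2, -0.2, -0.4],
    [-0.2, -0.2, -0.4],
    [-0.2, -0.2, -0.4],
    [-0.2, -0.2, -0.4],
    [-0.2, -0.2, -0.4]
  ],
  "slide": [
    [-0.5, -0.2, 4],
    [-0.6, -0.2, 8],
    [-0.6, -0.2, 12],
    [-0.6, -0.2, 16],
    [-0.6, -0.2, 19]
  ],
  "fingers": [1, 1, 1, 1, 1]
}}

```text
time_s: 2.2
ee_pos: [0.5722, 0.0794, 0.1738]
ee_rot: [-180.0, 24.7, -174.9]
contact_force: [0.1, 0.5, -0.1]
opening: 0.0908
finger_force: 0.0
```

Emit:
{"op": "servo_tool", "data": {
  "rotation": [
    [0, 0, 0],
    [0, 0, 0],
    [0, 0, 0],
    [0, 0, 0],
    [0, 0, 0]
  ],
  "slide": [
    [0, 0, 2],
    [0, 0, 4],
    [0, 0, 5.5],
    [0, 0, 7],
    [0, 0, 8]
  ],
  "fingers": [1, 1, 1, 1, 1]
}}

```text
time_s: 2.7
ee_pos: [0.6055, 0.0824, 0.1024]
ee_rot: [-180.0, 24.8, -174.9]
contact_force: [0.3, -0.2, 0.0]
opening: 0.0913
finger_force: 0.0
```

```bash
python3 - <<'E'
from fit import *
L=lean(25); T=tcp(-.0305,-.063,.085+.033,L); rel(T,L); print(r.sense()["contact_force"])
E
```

```text
t 2.7 rot [ 0.  -0.2  0.1] slide cm [-0.2 -0.2  0.3]
[ 0.3498 -0.2105  0.0337]
```

Emit:
{"op": "servo_tool", "data": {
  "rotation": [
    [0, 0, 0],
    [0, 0, 0],
    [0, 0, 0],
    [0, 0, 0],
    [0, 0, 0]
  ],
  "slide": [
    [0, 0, 0],
    [0, 0, 0],
    [0, 0, 0],
    [0, 0, 0],
    [0, 0, 0]
  ],
  "fingers": [-0.1, -0.5, -1, -1, -1],
  "newtons": 20
}}

```text
time_s: 3.2
ee_pos: [0.6057, 0.0824, 0.1041]
ee_rot: [-180.0, 24.9, -174.9]
contact_force: [-0.3, 0.3, 0.3]
opening: 0.0541
finger_force: 0.5
```

Emit:
{"op": "servo_tool", "data": {
  "rotation": [
    [0, 0, 0],
    [0, 0, 0],
    [0, 0, 0],
    [0, 0, 0],
    [0, 0, 0]
  ],
  "slide": [
    [0, 0, 0],
    [0, 0, 0],
    [0, 0, 0],
    [0, 0, 0],
    [0, 0, 0]
  ],
  "fingers": [-1, -1, -1, -1, -1]
}}

```text
time_s: 3.7
ee_pos: [0.6056, 0.0823, 0.1036]
ee_rot: [-180.0, 24.8, -174.9]
contact_force: [-1.6, 2.3, 4.1]
opening: 0.0301
finger_force: 20.0
```

Emit:
{"op": "servo_tool", "data": {
  "rotation": [
    [0, 0, 0],
    [0, 0, 0],
    [0, 0, 0],
    [0, 0, 0],
    [0, 0, 0]
  ],
  "slide": [
    [0, -0.5, 0],
    [0, -1.2, 0],
    [0, -2, 0],
    [0, -2.8, 0],
    [0, -3.5, 0]
  ],
  "fingers": [-1, -1, -1, -1, -1]
}}

```text
time_s: 4.2
ee_pos: [0.6088, 0.0468, 0.1036]
ee_rot: [-180.0, 24.8, -174.9]
contact_force: [-0.8, 2.0, 3.3]
opening: 0.0296
finger_force: 20.0
```

```bash
python3 - <<'E'
from fit import *
s=r.sense(); g=np.array(s["ee_pos"])-R.from_euler('xyz',s["ee_rot"],degrees=True).apply([0,0,.019]); print("grip router",loc(P,g),g[2],Rr().inv().apply(s["contact_force"]),s["finger_force"])
E
```

```text
grip router [-0.0332 -0.0966] 0.12085105372090041 [-0.6635  2.0208  3.2675] 20.0011083483696
```

Emit:
{"op": "servo_tool", "data": {
  "rotation": [
    [0, 0, 0],
    [0, 0, 0],
    [0, 0, 0],
    [0, 0, 0],
    [0, 0, 0]
  ],
  "slide": [
    [0, -0.8, 0],
    [0, -1.6, 0],
    [0, -2.4, 0],
    [0, -3.2, 0],
    [0, -3.9, 0]
  ],
  "fingers": [-1, -1, -1, -1, -1]
}}

```text
time_s: 4.7
ee_pos: [0.6122, 0.008, 0.1036]
ee_rot: [-180.0, 24.8, -174.9]
contact_force: [-0.1, 2.7, 3.5]
opening: 0.0295
finger_force: 20.0
```

Emit:
{"op": "servo_tool", "data": {
  "rotation": [
    [0, 0, 0],
    [0, 0, 0],
    [0, 0, 0],
    [0, 0, 0],
    [0, 0, 0]
  ],
  "slide": [
    [0, -0.7, 0],
    [0, -1.4, 0],
    [0, -2.1, 0],
    [0, -2.8, 0],
    [0, -3.2, 0]
  ],
  "fingers": [-1, -1, -1, -1, -1]
}}

```text
time_s: 5.2
ee_pos: [0.6149, -0.0241, 0.1034]
ee_rot: [-180.0, 24.8, -175.0]
contact_force: [0.6, 0.6, -1.2]
opening: 0.0299
finger_force: 20.0
```

```bash
python3 - <<'E'
from fit import *
import cv2
s=r.sense(); g=np.array(s["ee_pos"])-R.from_euler('xyz',s["ee_rot"],degrees=True).apply([0,0,.019]); print("grip router",loc(P,g),g[2],Rr().inv().apply(s["contact_force"]),s["finger_force"])
c=viewer.read_camera("scene"); a=c["color"][150:450,270:470,::-1]
b=viewer.read_camera("top")["color"][100:325,270:470,::-1]
cv2.imwrite("pics/s2.png",np.hstack([cv2.resize(a,(400,600),interpolation=2),cv2.resize(b,(400,450),interpolation=2)[0:450] if 0 else cv2.copyMakeBorder(cv2.resize(b,(400,450),interpolation=2),0,150,0,0,0)]))
E
```

```text
grip router [-0.0333 -0.1678] 0.12064664000925752 [ 0.6099  0.5809 -1.2332] 19.999676048755646
```

View pics/s2.png

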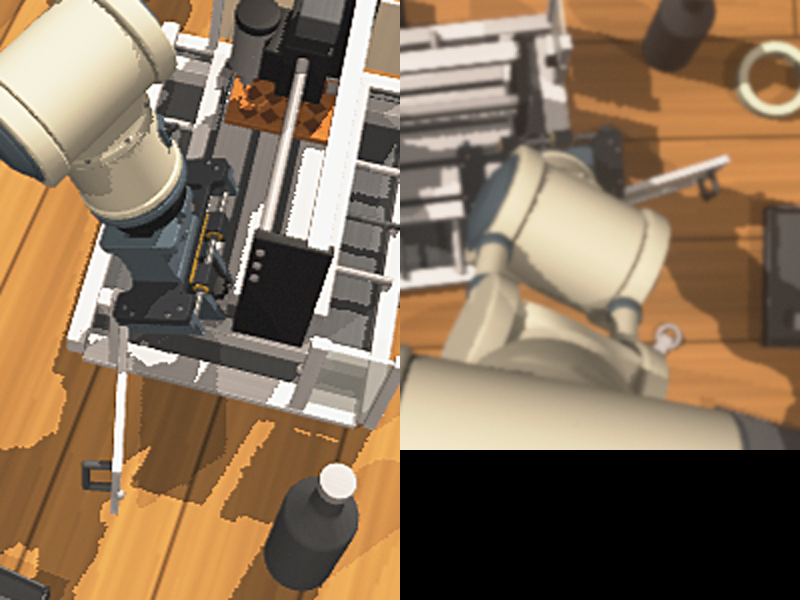

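The stop is past the slot end: grip at router y −0.168, door untouched, and a small downward force that fits the stop's weight. I lift slowly while watching the force.

Emit:
{"op": "servo_tool", "data": {
  "rotation": [
    [0, 0, 0],
    [0, 0, 0],
    [0, 0, 0],
    [0, 0, 0],
    [0, 0, 0]
  ],
  "slide": [
    [0, -0.2, 0],
    [-0.08, -0.2, -0.18],
    [-0.2, -0.2, -0.4],
    [-0.3, -0.2, -0.65],
    [-0.42, -0.2, -0.9]
  ],
  "fingers": [-1, -1, -1, -1, -1],
  "newtons": 25
}}

```text
time_s: 5.8
ee_pos: [0.615, -0.0251, 0.1138]
ee_rot: [-180.0, 24.8, -174.9]
contact_force: [0.0, 0.1, -1.0]
opening: 0.03
finger_force: 25.0
```

Emit:
{"op": "servo_tool", "data": {
  "rotation": [
    [0, 0, 0],
    [0, 0, 0],
    [0, 0, 0],
    [0, 0, 0],
    [0, 0, 0]
  ],
  "slide": [
    [-0.6, 0, -1.3],
    [-1.7, 0, -3.6],
    [-2.8, 0, -6],
    [-4, 0, -8.6],
    [-5.1, 0, -10.9]
  ],
  "fingers": [-1, -1, -1, -1, -1]
}}

```text
time_s: 6.3
ee_pos: [0.6154, -0.0252, 0.2355]
ee_rot: [-179.9, 24.9, -174.9]
contact_force: [-0.1, 0.1, -2.1]
opening: 0.03
finger_force: 25.0
```

```bash
python3 - <<'E'
from fit import *
# tray from corners; stop to be set down 35 mm beyond its middle. grip sits ~36 mm above stop origin, ~10 mm behind its middle
t=np.mean([at("top",u,.026)[:2] for u in ((453,203),(509,206),(510,275),(451,272))],0); print("tray",t)
y=np.radians(-4.3); S=t+.035*np.array([np.cos(y),np.sin(y)]); L=lean(25)
g=np.array([*(S+Rr().apply([-.0104,0,0])[:2]),.018+.1206-.085]); T=g+L.apply([0,0,.019]); print("place tcp",T)
rel(T+[0,0,.14],L); rel(T,L); print(r.sense()["ee_pos"],r.sense()["finger_force"])
E
```

```text
tray [ 0.46   -0.3902]
place tcp [ 0.4926 -0.393   0.0364]
t 6.3 rot [-0.  -0.1  0.1] slide cm [ 16.5 -35.6  -1.1]
t 6.3 rot [-0.  -0.1  0.1] slide cm [ 22.4 -35.5  11.6]
[ 0.6154 -0.0252  0.2355] 24.99959170818329
```

Emit:
{"op": "servo_tool", "data": {
  "rotation": [
    [0, 0, 0],
    [0, 0, 0],
    [0, 0, 0],
    [0, 0, 0],
    [0, 0, 0]
  ],
  "slide": [
    [0.5, -1.5, -0.3],
    [2, -5, -0.9],
    [3.5, -9, -1.6],
    [5, -13, -2.3],
    [6.5, -17, -3]
  ],
  "fingers": [-1, -1, -1, -1, -1]
}}

```text
time_s: 6.8
ee_pos: [0.5585, -0.2021, 0.2342]
ee_rot: [-180.0, 24.9, -174.9]
contact_force: [0.5, -0.7, -1.1]
opening: 0.0298
finger_force: 25.0
```

Emit:
{"op": "servo_tool", "data": {
  "rotation": [
    [0, 0, 0],
    [0, 0, 0],
    [0, 0, 0],
    [0, 0, 0],
    [0, 0, 0]
  ],
  "slide": [
    [1.5, -4, -0.7],
    [3, -8, -1.4],
    [4.5, -12, -2.1],
    [6, -16, -2.8],
    [7.5, -18.6, -3.4]
  ],
  "fingers": [-1, -1, -1, -1, -1]
}}

```text
time_s: 7.3
ee_pos: [0.4928, -0.3962, 0.2336]
ee_rot: [-179.9, 24.8, -175.0]
contact_force: [1.5, -0.2, -0.8]
opening: 0.0298
finger_force: 25.0
```

```bash
python3 - <<'E'
from fit import *
L=lean(25);T=np.array([.4926,-.393,.0364]);rel(T+[0,0,.01],L); rel(T,L); print(r.sense()["ee_pos"],r.sense()["finger_force"])
E
```

```text
t 7.3 rot [-0.1 -0.2  0. ] slide cm [ 7.9  0.3 17. ]
t 7.3 rot [-0.1 -0.2  0. ] slide cm [ 8.3  0.4 17.9]
[ 0.4928 -0.3962  0.2336] 25.000226497650146
```

Emit:
{"op": "servo_tool", "data": {
  "rotation": [
    [0, 0, 0],
    [0, 0, 0],
    [0, 0, 0],
    [0, 0, 0],
    [0, 0, 0]
  ],
  "slide": [
    [1.2, 0, 2.5],
    [2.9, 0.1, 6.2],
    [4.6, 0.2, 9.9],
    [6.2, 0.3, 13.3],
    [7, 0.3, 15]
  ],
  "fingers": [-1, -1, -1, -1, -1]
}}

```text
time_s: 7.8
ee_pos: [0.4953, -0.3892, 0.0681]
ee_rot: [179.6, 24.1, -175.5]
contact_force: [-0.9, 0.5, -1.1]
opening: 0.0301
finger_force: 25.0
```

Emit:
{"op": "servo_tool", "data": {
  "rotation": [
    [0, 0, 0],
    [0, 0, 0],
    [0, 0, 0],
    [0, 0, 0],
    [0, 0, 0]
  ],
  "slide": [
    [0.3, 0, 0.6],
    [0.5, 0, 1.1],
    [0.7, 0, 1.5],
    [0.9, 0, 1.9],
    [0.9, 0, 2]
  ],
  "fingers": [-1, -1, -1, -1, -1]
}}

```text
time_s: 8.3
ee_pos: [0.5008, -0.3912, 0.0531]
ee_rot: [179.8, 23.6, -175.5]
contact_force: [0.5, 0.2, -1.9]
opening: 0.0298
finger_force: 25.0
```

```bash
python3 - <<'E'
from fit import *
L=lean(25);T=np.array([.4926,-.393,.0364]); rel(T,L); s=r.sense();print(s["joints"],s["ee_pos"],s["ee_rot"])
E
```

```text
t 8.3 rot [-0.  -1.4 -0.4] slide cm [ 1.4 -0.1  1.2]
[ -54.5923   36.673    99.5348   35.3539   36.6879 -176.5716] [ 0.5008 -0.3912  0.0531] [ 179.8345   23.6403 -175.4522]
```

Joint 6 is at its limit. The stop's heading in the tray is free, so I turn the tool about the vertical.

Emit:
{"op": "servo_tool", "data": {
  "rotation": [
    [2, 0, 4],
    [4, 0, 8],
    [6.5, 0, 13],
    [8, -1, 18],
    [8, -1, 18]
  ],
  "slide": [
    [0, 0, 0],
    [0, 0, 0],
    [0, 0, 0],
    [0, 0, 0],
    [0, 0, 0]
  ],
  "fingers": [-1, -1, -1, -1, -1]
}}

```text
time_s: 8.8
ee_pos: [0.5004, -0.3901, 0.0529]
ee_rot: [179.7, 24.5, 164.7]
contact_force: [-0.3, -0.1, -1.2]
opening: 0.0297
finger_force: 25.0
```

```bash
python3 - <<'E'
from fit import *
s=r.sense();print(s["joints"],s["ee_pos"],s["ee_rot"])
L=R.from_euler('z',-20,degrees=True)*lean(25);g=np.array([.495,-.393,.0536])+L.apply([.0094,0,.0043])*0+R.from_euler('z',-15,degrees=True).apply([-.0104,0,0]); T=g+L.apply([0,0,.019]); print(T)
rel(T+[0,0,.006],L); rel(T,L)
E
```

```text
[ -51.3754   35.1947  104.943    37.2391   24.3125 -158.3004] [ 0.5004 -0.3901  0.0529] [179.6864  24.5485 164.7137]
[ 0.4927 -0.3924  0.0364]
t 8.8 rot [ 0.2 -0.5 -0.3] slide cm [ 1.1 -0.4  0.7]
t 8.8 rot [ 0.2 -0.5 -0.3] slide cm [ 1.3 -0.4  1.2]
```

Now I lower slowly, 2 mm at a time, until contact.

Emit:
{"op": "servo_tool", "data": {
  "rotation": [
    [0.2, -0.5, -0.3],
    [0.2, -0.5, -0.3],
    [0.2, -0.5, -0.3],
    [0.2, -0.5, -0.3],
    [0.2, -0.5, -0.3]
  ],
  "slide": [
    [0.3, -0.1, 0.3],
    [0.6, -0.2, 0.4],
    [0.9, -0.4, 0.6],
    [1.1, -0.4, 0.7],
    [1.2, -0.4, 0.9]
  ],
  "fingers": [-1, -1, -1, -1, -1]
}}

```text
time_s: 9.3
ee_pos: [0.4924, -0.3931, 0.0394]
ee_rot: [-179.9, 25.0, 165.1]
contact_force: [0.4, 0.1, -1.3]
opening: 0.0298
finger_force: 25.0
```

Emit:
{"op": "servo_tool", "data": {
  "rotation": [
    [0, 0, 0],
    [0, 0, 0],
    [0, 0, 0],
    [0, 0, 0],
    [0, 0, 0]
  ],
  "slide": [
    [0.04, 0, 0.1],
    [0.08, 0, 0.15],
    [0.1, 0, 0.2],
    [0.13, 0, 0.25],
    [0.13, 0, 0.27]
  ],
  "fingers": [-1, -1, -1, -1, -1]
}}

```text
time_s: 9.8
ee_pos: [0.4926, -0.3929, 0.0366]
ee_rot: [-179.9, 25.1, 165.1]
contact_force: [-1.7, 1.7, 6.2]
opening: 0.03
finger_force: 25.0
```

Contact at 6 N upward, so the stop is on the tray floor. I release gently.

Emit:
{"op": "servo_tool", "data": {
  "rotation": [
    [0, 0, 0],
    [0, 0, 0],
    [0, 0, 0],
    [0, 0, 0],
    [0, 0, 0]
  ],
  "slide": [
    [0, 0, 0],
    [0, 0, 0],
    [0, 0, 0],
    [0, 0, 0],
    [0, 0, 0]
  ],
  "fingers": [-0.3, -0.2, -0.1, 0, 0],
  "newtons": 10
}}

```text
time_s: 10.3
ee_pos: [0.4925, -0.3929, 0.0364]
ee_rot: [-179.9, 25.0, 165.1]
contact_force: [-0.5, -0.9, -0.2]
opening: 0.0459
finger_force: 0.0
```

Emit:
{"op": "servo_tool", "data": {
  "rotation": [
    [0, 0, 0],
    [0, 0, 0],
    [0, 0, 0],
    [0, 0, 0],
    [0, 0, 0]
  ],
  "slide": [
    [0, 0, -0.5],
    [0, 0, -2],
    [0, 0, -5],
    [0, 0, -9],
    [0, 0, -13]
  ],
  "fingers": [0, 0, 0, 0, 0]
}}

```text
time_s: 10.8
ee_pos: [0.4383, -0.3781, 0.1552]
ee_rot: [-179.9, 25.0, 165.1]
contact_force: [0.1, 0.3, -0.2]
opening: 0.0455
finger_force: 0.0
```

```bash
python3 - <<'E'
from fit import *
import cv2
s=r.sense();print(s["joints"],s["ee_pos"],s["ee_rot"])
a=viewer.read_camera("scene")["color"][180:480,150:550,::-1]
cv2.imwrite("pics/s3.png",cv2.resize(a,(800,600),interpolation=2))
E
```

```text
[ -56.676    21.9755  107.4388   29.2861   34.9885 -153.6654] [ 0.4383 -0.3781  0.1552] [-179.9485   24.9665  165.0934]
```

View pics/s3.png

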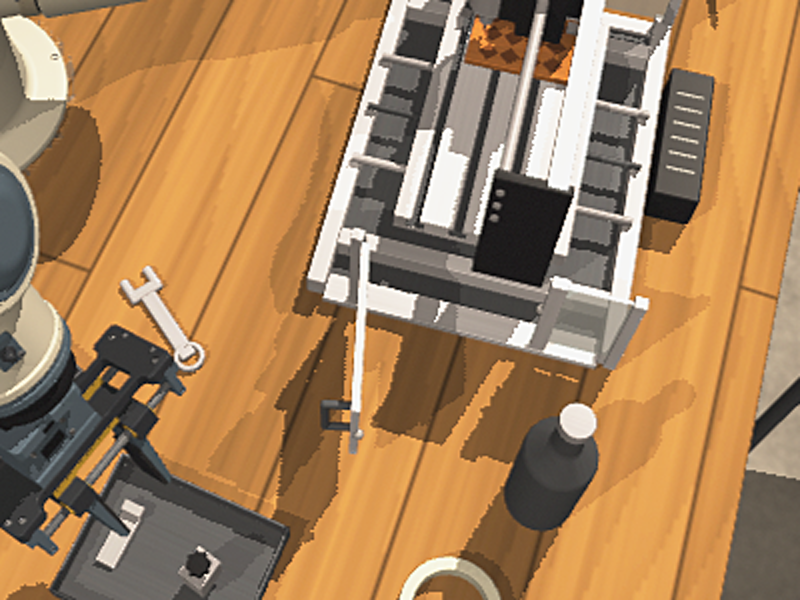

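The picture shows the stop standing upright in the tray with its knob at (200,563). The door is unmoved: hinge (357,237), free edge (355,445). Next I raise the tool, shut the fingers and turn it for the push.

Emit:
{"op": "servo_tool", "data": {
  "rotation": [
    [0, 0, 8],
    [0, 0, 16],
    [0, 0, 24],
    [0, 0, 32],
    [0, 0, 40]
  ],
  "slide": [
    [-1.2, 0, -2.4],
    [-2.4, 0, -5],
    [-3.8, 0, -8],
    [-4.6, 0, -10],
    [-4.6, 0, -10]
  ],
  "fingers": [-1, -1, -1, -1, -1]
}}

```text
time_s: 11.35
ee_pos: [0.4392, -0.3794, 0.2679]
ee_rot: [163.2, 19.2, 121.9]
contact_force: [-0.4, 0.4, -0.8]
opening: 0.0082
finger_force: 0.0
```

Emit:
{"op": "servo_tool", "data": {
  "rotation": [
    [0, 0, 8],
    [0, 0, 16],
    [0, 0, 24],
    [0, 0, 32],
    [0, 0, 40]
  ],
  "slide": [
    [0, 0, 0],
    [0, 0, 0],
    [0, 0, 0],
    [0, 0, 0],
    [0, 0, 0]
  ],
  "fingers": [-1, -1, -1, -1, -1]
}}

```text
time_s: 11.85
ee_pos: [0.4384, -0.3781, 0.2644]
ee_rot: [155.3, 4.1, 83.8]
contact_force: [1.1, 0.1, 0.1]
opening: 0.0003
finger_force: 0.0
```

Emit:
{"op": "servo_tool", "data": {
  "rotation": [
    [0, 0, 8],
    [0, 0, 16],
    [0, 0, 24],
    [0, 0, 32],
    [0, 0, 40]
  ],
  "slide": [
    [0, 0, 0],
    [0, 0, 0],
    [0, 0, 0],
    [0, 0, 0],
    [0, 0, 0]
  ],
  "fingers": [-1, -1, -1, -1, -1]
}}

```text
time_s: 12.35
ee_pos: [0.4384, -0.3781, 0.2644]
ee_rot: [158.0, -12.3, 47.1]
contact_force: [0.3, 1.2, 0.2]
opening: 0.0003
finger_force: 0.0
```

```bash
cat > door.py <<'E'
from fit import *
H=np.array([.5324,-.0823])
def pose(th,d,z=.122,a=45,yaw=5.0):
    b=np.radians(yaw-th); u=np.array([np.cos(b),np.sin(b),0]); n=np.array([u[1],-u[0],0]); a=np.radians(a)
    Z=-n*np.sin(a)-np.array([0,0,1])*np.cos(a); return np.array([*H,z])+.115*u+d*n, R.from_matrix(np.column_stack([np.cross(u,Z),u,Z]))
E
python3 - <<'E'
from door import *
s=r.sense();print(s["joints"],s["ee_pos"],s["ee_rot"],s["opening"])
T,Q=pose(73,.09,.24); print(T,Q.as_euler('xyz',degrees=True)); rel(T,Q)
E
```

```text
[-56.6831  12.9534  99.2222  21.3234  50.5873 -22.5694] [ 0.4384 -0.3781  0.2644] [158.0209 -12.2784  47.1441] 0.0003145046670682036
[ 0.492  -0.2226  0.24  ] [180. -45.  22.]
t 12.35 rot [ 8.9 27.3 28.1] slide cm [14.2 -8.3  2.7]
```

Emit:
{"op": "servo_tool", "data": {
  "rotation": [
    [1.8, 5.5, 5.6],
    [3.6, 11, 11.2],
    [5.4, 16.4, 16.9],
    [7.2, 21.8, 22.5],
    [8.9, 27.3, 28.1]
  ],
  "slide": [
    [2.5, -1.5, 0.5],
    [5.5, -3.2, 1.1],
    [8.5, -5, 1.6],
    [11.5, -6.7, 2.2],
    [14.2, -8.3, 2.7]
  ],
  "fingers": [-1, -1, -1, -1, -1]
}}

```text
time_s: 12.85
ee_pos: [0.4918, -0.2212, 0.2399]
ee_rot: [-180.0, -45.1, 22.1]
contact_force: [0.7, 0.7, -0.9]
opening: 0.0007
finger_force: 0.0
```

```bash
python3 - <<'E'
from door import *
s=r.sense();print(s["joints"],s["ee_pos"],s["ee_rot"],s["opening"])
for a in ((73,.09),(73,.03),(60,.0153),(45,.0153)): rel(*pose(*a))
E
```

```text
[-58.8576  17.9076 111.6623  55.9337  57.683  -25.6787] [ 0.4918 -0.2212  0.2399] [-179.9648  -45.1332   22.1197] 0.0007265129055958961
t 12.85 rot [-0.1 -0.1  0.1] slide cm [-8.4  0.1  8.3]
t 12.85 rot [-0.1 -0.1  0.1] slide cm [-4.1  0.2 12.6]
t 12.85 rot [ 9.1 -0.1 -9.1] slide cm [-1.3  0.2 15.5]
t 12.85 rot [ 19.7  -0.1 -19.7] slide cm [ 0.8 -0.5 17.5]
```

Emit:
{"op": "servo_tool", "data": {
  "rotation": [
    [0, 0, 0],
    [0, 0, 0],
    [0, 0, 0],
    [0, 0, 0],
    [0, 0, 0]
  ],
  "slide": [
    [-2.5, 0, 2.5],
    [-5.5, 0, 5.5],
    [-8.3, 0.1, 8.3],
    [-6.3, 0.1, 10.3],
    [-4.1, 0.2, 12.6]
  ],
  "fingers": [-1, -1, -1, -1, -1]
}}

```text
time_s: 13.35
ee_pos: [0.5476, -0.2014, 0.1197]
ee_rot: [-179.9, -44.9, 22.1]
contact_force: [-0.3, -0.6, 0.1]
opening: 0.0002
finger_force: 0.0
```

```bash
python3 - <<'E'
from door import *
s=r.sense();print(s["joints"],s["ee_pos"],s["ee_rot"])
for a in (73,68,63,57,51): rel(*pose(a,.0153))
E
```

```text
[-50.8707  32.8984 114.8583  73.1278  44.8604 -43.5224] [ 0.5476 -0.2014  0.1197] [-179.8844  -44.8669   22.0711]
t 13.35 rot [-0.2  0.1  0.1] slide cm [ 1.2 -0.1  0.9]
t 13.35 rot [ 3.4  0.1 -3.5] slide cm [ 2.  -0.   1.6]
t 13.35 rot [ 6.9  0.1 -7. ] slide cm [ 2.7 -0.   2.3]
t 13.35 rot [ 11.1   0.1 -11.3] slide cm [ 3.5 -0.1  3.2]
t 13.35 rot [ 15.4   0.1 -15.5] slide cm [ 4.4 -0.4  4. ]
```

Emit:
{"op": "servo_tool", "data": {
  "rotation": [
    [0, 0, 0],
    [3.5, 0, -3.5],
    [7, 0, -7],
    [11, 0, -11],
    [15.4, 0, -15.5]
  ],
  "slide": [
    [1.2, -0.1, 0.9],
    [2, 0, 1.6],
    [2.7, 0, 2.3],
    [3.5, -0.1, 3.2],
    [4.4, -0.4, 4]
  ],
  "fingers": [-1, -1, -1, -1, -1]
}}

```text
time_s: 13.85
ee_pos: [0.601, -0.1753, 0.1239]
ee_rot: [179.8, -44.8, 44.4]
contact_force: [-1.1, -0.6, 0.2]
opening: 0.0003
finger_force: 0.2
```

```bash
python3 - <<'E'
from door import *
s=r.sense();print(s["joints"],s["ee_pos"],s["ee_rot"])
for a in (51,45,39,33,27,21): rel(*pose(a,.0153))
E
```

```text
[-45.7552  37.2369  98.5345  54.9595  59.4353 -36.067 ] [ 0.601  -0.1753  0.1239] [179.8306 -44.8282  44.4491]
t 13.85 rot [-0.1  0.2  0.3] slide cm [-0.1  0.   0.1]
t 13.85 rot [ 4.1  0.2 -3.9] slide cm [0.7 0.1 1. ]
t 13.85 rot [ 8.3  0.2 -8.2] slide cm [1.6 0.1 1.8]
t 13.85 rot [ 12.6   0.2 -12.4] slide cm [ 2.4 -0.   2.7]
t 13.85 rot [ 16.8   0.2 -16.7] slide cm [ 3.3 -0.3  3.5]
t 13.85 rot [ 21.    0.2 -20.9] slide cm [ 4.1 -0.7  4.3]
```

Emit:
{"op": "servo_tool", "data": {
  "rotation": [
    [4.1, 0, -3.9],
    [8.3, 0, -8.2],
    [12.5, 0, -12.4],
    [16.8, 0, -16.7],
    [21, 0, -21]
  ],
  "slide": [
    [0.7, 0.1, 1],
    [1.6, 0.1, 1.8],
    [2.4, 0, 2.7],
    [3.3, -0.3, 3.5],
    [4.1, -0.7, 4.3]
  ],
  "fingers": [-1, -1, -1, -1, -1]
}}

```text
time_s: 14.35
ee_pos: [0.639, -0.129, 0.1224]
ee_rot: [179.9, -44.8, 74.1]
contact_force: [-0.7, 0.4, -0.3]
opening: 0.0002
finger_force: 0.3
```

```bash
python3 - <<'E'
from door import *
s=r.sense();print(s["joints"],s["ee_pos"],s["ee_rot"])
for a in (21,18,15,12,9,7): rel(*pose(a,.0153))
import cv2
a=viewer.read_camera("scene")["color"][190:415,270:570,::-1]
cv2.imwrite("pics/s4.png",cv2.resize(a,(800,600),interpolation=2))
E
```

```text
[-37.8484  44.5739  78.5894  41.5603  80.2746 -38.0395] [ 0.639  -0.129   0.1224] [179.9269 -44.7827  74.0927]
t 14.35 rot [0.  0.2 0.1] slide cm [-0. -0.  0.]
t 14.35 rot [ 2.1  0.2 -2.1] slide cm [0.4 0.  0.5]
t 14.35 rot [ 4.2  0.2 -4.2] slide cm [0.8 0.1 0.9]
t 14.35 rot [ 6.4  0.2 -6.3] slide cm [1.3 0.1 1.3]
t 14.35 rot [ 8.5  0.2 -8.4] slide cm [1.7 0.  1.8]
t 14.35 rot [ 9.9  0.2 -9.9] slide cm [ 2. -0.  2.]
```

View pics/s4.png

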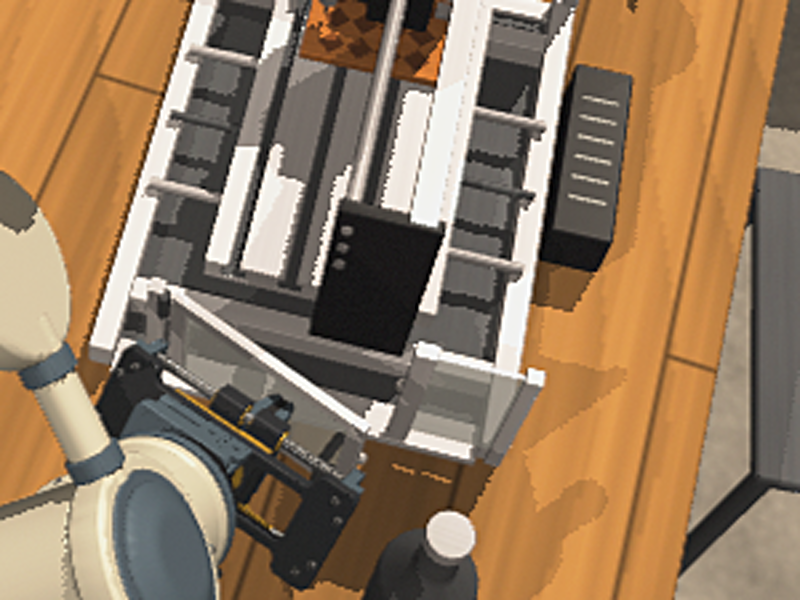

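The door is about 20° open, running from (170,292) to (370,432). Turning the tool further would bring the gripper's end near the flask, so I hold this heading and only translate for the rest.

```bash
python3 - <<'E'
from door import *
print("flask",at("scene",(438.8,387),.23),at("top",(421,92),.23))
s=r.sense(); Q=R.from_euler('xyz',s["ee_rot"],degrees=True)
for th in (18,15,12,9,7,5,4,3,2,1,0,-1,-2):
    b=np.radians(5-th); de=np.radians(21-th); u=np.array([np.cos(b),np.sin(b),0]); n=np.array([u[1],-u[0],0])
    T=np.array([*H,.122])+(.115-.003*min(1,(21-th)/10))*u+(.004+.0113*np.cos(de)+.0135*np.sin(de))*n
    print(th,end=' '); rel(T,Q)
E
```

```text
flask [ 0.7673 -0.2049  0.23  ] [ 0.7651 -0.209   0.23  ]
18 t 14.4 rot [0. 0. 0.] slide cm [ 0.2 -0.2  0.3]
15 t 14.4 rot [0. 0. 0.] slide cm [ 0.6 -0.2  0.7]
12 t 14.4 rot [0. 0. 0.] slide cm [ 1.  -0.3  1. ]
9 t 14.4 rot [0. 0. 0.] slide cm [ 1.4 -0.3  1.4]
7 t 14.4 rot [0. 0. 0.] slide cm [ 1.6 -0.3  1.7]
5 t 14.4 rot [0. 0. 0.] slide cm [ 1.9 -0.3  1.9]
4 t 14.4 rot [0. 0. 0.] slide cm [ 2.  -0.4  2.1]
3 t 14.4 rot [0. 0. 0.] slide cm [ 2.1 -0.4  2.2]
2 t 14.4 rot [0. 0. 0.] slide cm [ 2.3 -0.4  2.3]
1 t 14.4 rot [0. 0. 0.] slide cm [ 2.4 -0.4  2.4]
0 t 14.4 rot [0. 0. 0.] slide cm [ 2.5 -0.5  2.6]
-1 t 14.4 rot [0. 0. 0.] slide cm [ 2.6 -0.5  2.7]
-2 t 14.4 rot [0. 0. 0.] slide cm [ 2.8 -0.5  2.8]
```

Emit:
{"op": "servo_tool", "data": {
  "rotation": [
    [0, 0, 0],
    [0, 0, 0],
    [0, 0, 0],
    [0, 0, 0],
    [0, 0, 0]
  ],
  "slide": [
    [0.3, -0.2, 0.3],
    [0.7, -0.2, 0.7],
    [1.0, -0.3, 1.0],
    [1.3, -0.3, 1.3],
    [1.6, -0.3, 1.6]
  ],
  "fingers": [-1, -1, -1, -1, -1]
}}

```text
time_s: 14.9
ee_pos: [0.6421, -0.1061, 0.1224]
ee_rot: [179.9, -44.8, 73.8]
contact_force: [-0.2, -0.4, 0.2]
opening: 0.0004
finger_force: 0.2
```

Emit:
{"op": "servo_tool", "data": {
  "rotation": [
    [0, 0, 0],
    [0, 0, 0],
    [0, 0, 0],
    [0, 0, 0],
    [0, 0, 0]
  ],
  "slide": [
    [0.1, 0, 0.1],
    [0.2, 0, 0.2],
    [0.3, -0.1, 0.3],
    [0.4, -0.1, 0.4],
    [0.5, -0.1, 0.5]
  ],
  "fingers": [-1, -1, -1, -1, -1]
}}

```text
time_s: 15.4
ee_pos: [0.6433, -0.0992, 0.1222]
ee_rot: [179.9, -44.8, 73.9]
contact_force: [-0.4, -0.6, -0.2]
opening: 0.0003
finger_force: 0.2
```

Emit:
{"op": "servo_tool", "data": {
  "rotation": [
    [0, 0, 0],
    [0, 0, 0],
    [0, 0, 0],
    [0, 0, 0],
    [0, 0, 0]
  ],
  "slide": [
    [0.06, 0, 0.06],
    [0.12, 0, 0.12],
    [0.18, -0.05, 0.18],
    [0.24, -0.05, 0.24],
    [0.3, -0.05, 0.3]
  ],
  "fingers": [-1, -1, -1, -1, -1]
}}

```text
time_s: 15.9
ee_pos: [0.644, -0.095, 0.1223]
ee_rot: [179.9, -44.8, 73.9]
contact_force: [0.3, -0.5, -0.1]
opening: 0.0006
finger_force: 0.2
```

```bash
python3 - <<'E'
from door import *
import cv2
s=r.sense(); print(s["ee_pos"],s["contact_force"])
a=viewer.read_camera("scene")["color"][250:400,290:490,::-1]
cv2.imwrite("pics/s5.png",cv2.resize(a,(800,600),interpolation=2))
E
```

```text
[ 0.644  -0.095   0.1223] [ 0.2845 -0.4906 -0.1135]
```

View pics/s5.png

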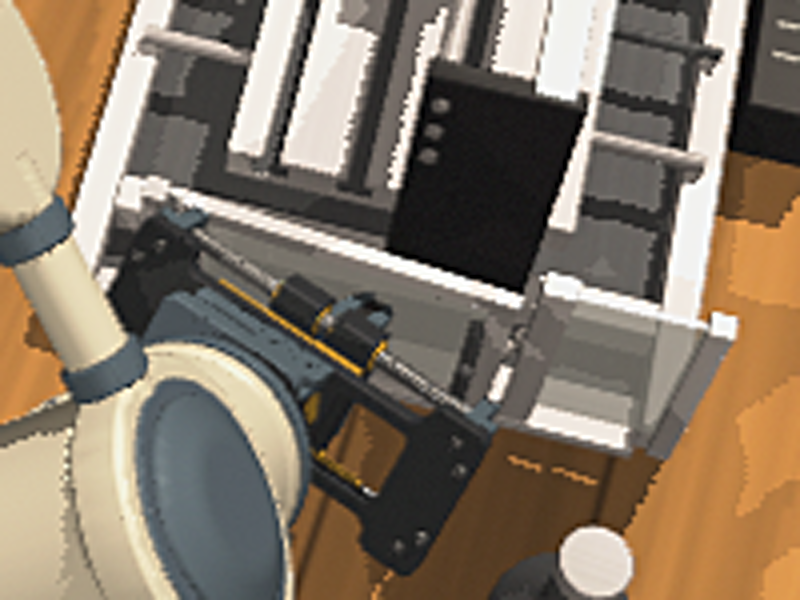

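The door top runs from (160,190) to (522,302), a few degrees short of shut and clear of the flask at (595,560). I keep going in small steps on the force signal.

Emit:
{"op": "servo_tool", "data": {
  "rotation": [
    [0, 0, 0],
    [0, 0, 0],
    [0, 0, 0],
    [0, 0, 0],
    [0, 0, 0]
  ],
  "slide": [
    [0.06, 0, 0.06],
    [0.12, 0, 0.12],
    [0.18, -0.05, 0.18],
    [0.24, -0.05, 0.24],
    [0.3, -0.05, 0.3]
  ],
  "fingers": [-1, -1, -1, -1, -1]
}}

```text
time_s: 16.45
ee_pos: [0.6446, -0.0923, 0.122]
ee_rot: [179.9, -44.7, 73.9]
contact_force: [-10.6, -19.1, 3.8]
opening: 0.0006
finger_force: 9.3
```

```bash
cat > edge.py <<'E'
from door import *
import cv2
# door free top corner, tracked from the last viewed picture by template matching
old=cv2.imread("pics/s5.png"); new=cv2.resize(viewer.read_camera("scene")["color"][250:400,290:490,::-1],(800,600),interpolation=2)
t=old[280:312,480:535]; m=cv2.matchTemplate(new[240:340,430:600],t,cv2.TM_CCOEFF_NORMED); _,v,_,l=cv2.minMaxLoc(m)
x,y=l[0]+430-480+522,l[1]+240-280+302
for q in ((522,302),(x,y)):
    d=at("scene",(290+q[0]/4,250+q[1]/4),.165)[:2]-H; print(q,round(v,2),"opening deg",round(5-np.degrees(np.arctan2(d[1],d[0])),1),"len",round(np.hypot(*d),3))
s=r.sense(); print(s["contact_force"],s["ee_pos"])
E
python3 edge.py
```

```text
(522, 302) 0.97 opening deg 3.4 len 0.179
(521, 299) 0.97 opening deg 3.0 len 0.179
[ -9.3619 -16.6086   4.2909] [ 0.6445 -0.0923  0.122 ]
```

It is in the catch zone. I push on in small steps, easing −x to relieve the friction.

Emit:
{"op": "servo_tool", "data": {
  "rotation": [
    [0, 0, 0],
    [0, 0, 0],
    [0, 0, 0],
    [0, 0, 0],
    [0, 0, 0]
  ],
  "slide": [
    [0.04, -0.05, 0.04],
    [0.08, -0.1, 0.08],
    [0.12, -0.12, 0.12],
    [0.16, -0.15, 0.16],
    [0.2, -0.15, 0.2]
  ],
  "fingers": [-1, -1, -1, -1, -1]
}}

```text
time_s: 17.0
ee_pos: [0.6443, -0.0894, 0.1221]
ee_rot: [179.8, -44.7, 73.9]
contact_force: [-4.0, -10.2, 1.0]
opening: 0.0004
finger_force: 4.3
```

```bash
python3 edge.py
```

```text
(522, 302) 0.97 opening deg 3.4 len 0.179
(526, 290) 0.97 opening deg 1.4 len 0.18
[-2.5911 -5.5552  0.2377] [ 0.6442 -0.0889  0.1222]
```

Emit:
{"op": "servo_tool", "data": {
  "rotation": [
    [0, 0, 0],
    [0, 0, 0],
    [0, 0, 0],
    [0, 0, 0],
    [0, 0, 0]
  ],
  "slide": [
    [0.04, -0.02, 0.04],
    [0.08, -0.04, 0.08],
    [0.12, -0.06, 0.12],
    [0.16, -0.08, 0.16],
    [0.2, -0.08, 0.2]
  ],
  "fingers": [-1, -1, -1, -1, -1]
}}

```text
time_s: 17.55
ee_pos: [0.6443, -0.0859, 0.1221]
ee_rot: [179.8, -44.7, 73.9]
contact_force: [-5.4, -15.7, 2.1]
opening: 0.0005
finger_force: 7.4
```

```bash
python3 edge.py
```

```text
(522, 302) 0.88 opening deg 3.4 len 0.179
(529, 281) 0.88 opening deg -0.2 len 0.18
[ -5.2601 -13.7003   3.393 ] [ 0.6443 -0.0859  0.1221]
```

Emit:
{"op": "servo_tool", "data": {
  "rotation": [
    [0, 0, 0],
    [0, 0, 0],
    [0, 0, 0],
    [0, 0, 0],
    [0, 0, 0]
  ],
  "slide": [
    [0.03, -0.02, 0.03],
    [0.06, -0.03, 0.06],
    [0.08, -0.04, 0.08],
    [0.1, -0.04, 0.1],
    [0.1, -0.04, 0.1]
  ],
  "fingers": [-1, -1, -1, -1, -1]
}}

```text
time_s: 18.1
ee_pos: [0.6444, -0.0855, 0.122]
ee_rot: [179.8, -44.7, 73.9]
contact_force: [-8.5, -21.9, 3.6]
opening: 0.0001
finger_force: 10.4
```

```bash
python3 edge.py
```

```text
(522, 302) 0.88 opening deg 3.4 len 0.179
(529, 281) 0.88 opening deg -0.2 len 0.18
[ -7.5793 -21.6725   4.4542] [ 0.6444 -0.0855  0.122 ]
```

The position has stopped moving while the force rises, so the door is seated. I back off.

Emit:
{"op": "servo_tool", "data": {
  "rotation": [
    [0, 0, 0],
    [0, 0, 0],
    [0, 0, 0],
    [0, 0, 0],
    [0, 0, 0]
  ],
  "slide": [
    [-0.2, 0, -0.2],
    [-0.6, 0, -0.6],
    [-1.5, -0.3, -1.5],
    [-2.5, -0.8, -2.6],
    [-3.2, -1.5, -4]
  ],
  "fingers": [-1, -1, -1, -1, -1]
}}

```text
time_s: 18.65
ee_pos: [0.6145, -0.1289, 0.1277]
ee_rot: [180.0, -44.8, 73.8]
contact_force: [0.5, -0.4, 0.4]
opening: 0.0004
finger_force: 0.0
```

```bash
python3 edge.py
```

```text
(522, 302) 0.9 opening deg 3.4 len 0.179
(529, 282) 0.9 opening deg -0.0 len 0.18
[-0.9846 -2.9508  0.748 ] [ 0.6135 -0.131   0.1286]
```

Emit:
{"op": "servo_tool", "data": {
  "rotation": [
    [0, 0, 0],
    [0, 0, 0],
    [0, 0, 0],
    [0, 0, 0],
    [0, 0, 0]
  ],
  "slide": [
    [0, -0.3, -1],
    [0, -0.8, -2.5],
    [0, -1, -4],
    [0, -1, -4],
    [0, -1, -4]
  ],
  "fingers": [-1, -1, -1, -1, -1]
}}

```text
time_s: 19.2
ee_pos: [0.5982, -0.1526, 0.1568]
ee_rot: [179.8, -44.8, 73.9]
contact_force: [-0.5, 0.1, -0.1]
opening: 0.0004
finger_force: 0.0
```

```bash
python3 edge.py && python3 - <<'E'
from workcell import r
print(r.sense()["qd"]); print(r.close_job())
E
```

```text
(522, 302) 0.9 opening deg 3.4 len 0.179
(529, 282) 0.9 opening deg -0.0 len 0.18
[-1.0014  0.4541  0.3501] [ 0.5981 -0.1521  0.1564]
[0.42628802 0.51116005 0.31908436 0.01673314 0.01537979 0.00700036]
the job is handed in; nothing more can be done
None
```

I slid the stop out of its slot, set it standing in the clamp tray, shut the guard door on its catch and backed the arm clear; the job was handed in at about 19 s, but the hand-in gave no verdict.

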